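# Space the dividers of a lid rack with a saddle spacer

## Task

Take the grey saddle spacer by its handle and set the three dividers of the lid rack to equal gaps, one after the other from the fixed end plate: put its slot over the divider with the thick nose toward the end plate, draw the divider up until the nose meets the plate in front, keep it lightly pressed there, with only a few newtons, for about a second, and lift straight off before stepping on to the next. Feel for the touch and press gently: a divider that is already set must not be shoved along. At the end stand the spacer upright on the worktop, let go, and leave the things around the rack alone.

Things in the scene. Friction and masses are not known exactly. Their poses are not given: they have to be found in the camera images.
- rack: wooden lid rack fixed on the worktop, 130 wide (x), 218 long (y): two feet, two steel rods along y (tops at 20 mm height; foot tops 25), which carry four upright parallel plates. Origin: centre of its underside; its y axis points along the row to the end plate, z up
- end_plate: the fixed end plate of the rack, at its +y end: wood, 106 wide (x), 8 thick (y), solid from its top edge, 72 above the worktop, down to 28; below that are only the plastic shoes on the rods. Origin: middle of its top edge; y axis along the row, away from the dividers
- divider_1: light wooden plate like the end plate (106 wide, 8 thick), first from the end plate; slides along the rack's y and stays where it is left. Drag is stiff: steady while it slides, but different for each divider, between 7.5 and 12 N. Origin: middle of its top edge, 72 above the worktop; y axis points to the end plate
- divider_2: light wooden plate like the end plate (106 wide, 8 thick), second from the end plate; slides along the rack's y and stays where it is left. Drag is stiff: steady while it slides, but different for each divider, between 7.5 and 12 N. Origin: middle of its top edge, 72 above the worktop; y axis points to the end plate
- divider_3: light wooden plate like the end plate (106 wide, 8 thick), third (last) from the end plate; slides along the rack's y and stays where it is left. Drag is stiff: steady while it slides, but different for each divider, between 7.5 and 12 N. Origin: middle of its top edge, 72 above the worktop; y axis points to the end plate
- spacer: loose grey plastic saddle spacer, about 150 g, standing on its two legs, 106 tall, 40 wide (x), 48 long (y). Origin: centre of its underside, z up. Along its own y: nose (thick leg) from 0 to +24, open slot from -14 to 0, thin rear leg from -24 to -14. Legs and slot are 40 tall; above them a bridge from 40 to 56 and a handle from 56 to 106
- spacer_grip (a point): middle of the spacer's handle (18 thick in y, 36 wide in x), 81 above its underside; axes as the spacer's; grip firmly. In use spacer y = rack y: the slot goes over a divider with 6 mm to spare; with the rear leg against the divider and the nose against the plate in front, the clear gap is 30 mm, 38 mm from plate centre to plate centre
- spacer_nose: the spacer's thick leg, 24 thick (y), 40 wide (x), fixed part of the spacer; same origin and axes as the spacer. Its +y face is the one that meets the plate in front. It is a light gauge: it must not be pressed on a plate with more than 7 N, over and above the drag of the divider that the rear leg is drawing along; a press of 2 to 5 N is right
- tin: bystander: food tin, diameter 57, height 72; origin at its underside
- shaker: bystander: white salt shaker, diameter 44, height 90; origin at its underside
- soap: bystander: bar of soap, 58 x 84 x 26; origin at its underside
Mind the look-alikes: they are no part of the job. What is shaped like the spacer but orange is not meant.

How it is judged:
By the outcome, as a careful person would: the job done as asked, in the order asked, and still so for the second after the job is handed in, with the robot touching nothing.
It also fails if it takes over 72 s, if anything falls off the work surface, if the arm or the gripper's body presses on something with over 40 N, if the wrist force passes 120 N, or if a joint passes its speed limit or range.

## Robot

A 7-joint arm with a two-finger parallel gripper is mounted at the origin on a cart in front of the work surface, level with it; the furniture and walls round the work are solid. World frame = base frame: x ahead of the robot, y to its left, z up, the work surface at z = 0. Lengths are in m, angles in rad, forces in N, time in s.
With the tool pointing down it reaches from about 0.4 to 0.875 m from the base axis. Payload 4.4 kg.
Tool frame: the origin (TCP) lies midway between the tips of the shut fingers; the grasp point (between the pads) lies 19 mm behind it (env.grip_point_offset is the z of the grasp point in the tool frame, in m); z points along the fingers, y is the line along which they close (so a half turn about z gives the same grasp; the last joint's range is limited). The gripper opens to 85 mm and grips with 20 to 120 N. Pads are 22 mm wide; open, the fingers measure 114 mm over their backs; the gripper's body (76 mm by 85 mm) begins 54 mm behind the grasp point. The pads swing forward as they close: fully open they stand 13 mm farther back than shut.
Start: joints at [-1.282, 0.628, 0.038, 1.517, -0.027, 0.996, -0.02], TCP at [0.226, 0.61, 0.231] pointing down, gripper open.
Joint ranges: [-3.06, 3.06], [-0.37, 2.12], [-1.25, 1.32], [0.18, 2.47], [-1.1, 4.24], [0.23, 1.98], [-2.94, 2.94]. Speed limits (rad/s): [2.57, 2.57, 3.14, 3.14, 3.14, 3.14, 3.14].

## Interface

Orientations are given as a unit quaternion [w, x, y, z].
In Python, from station import env, cams, workorder gives the robot as it stands. The module is installed in compiled form; this text tells all that it offers.
- The arm moves only by the tool drive_tool, never from a script. Its argument "motion" is a list that holds one entry, the list of rows, each a list of 7 numbers: the opening, from 0 (shut) to 1 (fully open), then the shift along the tool's x, y, z in units of 30 mm (1.0 is 30 mm), then the turn, a rotation vector about the tool's x, y, z in units of 8 degrees (1.0 is 8 degrees). A call has 1 to 10 rows; each row shifts and turns the commanded pose from where the row before left it, along the tool's axes as they then stand; what a row does not reach is not made up. A row lasts 1/10 s, in which the tool goes at most 50 mm and 8.59 degrees, less where a joint would pass 70% of its speed; a pose out of reach is approached as far as the arm can. A call with a number of a shift or a turn outside -1 to 1 is refused whole. A call with a gripper value outside its range is refused whole. The fingers move at their own pace and stop on an object; "squeeze" is the grip in N (left out, the last holds). Time passes only in rows, so rows that do not move let the fingers close. It gives the time, the measured TCP pose, the force, the opening and the grip force at its end, in the units of the state.
- env.get_obs(): the state, without advancing time (a new reading comes with each control period).
- cams.camera(name): name is "side" or "top"; returns the picture (400x640x3 uint8, blue, green, red); there is no depth.
- cams.calibration(name): a dict with "vfov" (degrees; the focal length in pixels is half the picture's height over the tangent of half this angle, whatever the lens; pixels are square), "cx", "cy" (the principal point, pixels), "rvec" (rotation vector, rad) and "tvec" (3), from world to camera coordinates, as OpenCV has them. Camera axes: x right, y down, z forward; pixel columns grow to the right and rows downward; lengths in m; the calibration is good to about 2 mm. A picture is of the moment at which its call begins. calibration takes no time and is no camera call.
- workorder.job_done(): hands the job in; it is judged then, once.
The state is a dict: "time": time; "joint_positions": joint angles; "joint_velocities": joint speeds; "joint_torque": joint torques, N m; "ee_pos": TCP position; "ee_rot": TCP orientation; "contact_force": force on the tool from outside, world axes, zero at the start; "torque": the same for the moment, N m; "finger_gap": opening from 0.0 (shut) to 1.0 (fully open); "grasp_force": force on a finger pad.
Only numpy, scipy, OpenCV 4.12 (cv2) and the standard library are available. Lean on these libraries where they do the work, as an engineer would, in place of code of your own. Each camera call takes 0.05 s, during which the arm holds its last target. There are 200 camera calls.

## Working session

There is one attempt and no reset: what is moved stays moved. The work goes in short steps, Python scripts to look and compute and a tool call to move; the robot and the scene stay as the last step left them, time stands still between calls to the robot, and variables do not carry over. Pictures are saved under pics/ and viewed, at most 10 in all, crops included, and the job is handed in when it is done.

Besides the shell and the picture viewer there is one more tool, called after "Request:" as name([rows], argument=value, ...), one row to a line, values as JSON. drive_tool: Moves the arm, as the interface text tells. Its arguments: {"type":"object","properties":{"motion":{"type":"array"},"squeeze":{"type":"number"}},"required":["motion"]}

```bash
mkdir -p pics
cat > h.py <<'E'
import numpy as np, cv2
from station import env, cams, workorder
def cal(n):
    c=cams.calibration(n); f=200/np.tan(np.radians(c['vfov'])/2)
    K=np.array([[f,0,c['cx']],[0,f,c['cy']],[0,0,1]]); R=cv2.Rodrigues(np.array(c['rvec'],float))[0]
    return K,R,np.array(c['tvec'],float).ravel()
def ray(n,u,v):
    K,R,t=cal(n); return -R.T@t, R.T@np.linalg.solve(K,[u,v,1.])
def atz(n,u,v,z):
    o,d=ray(n,u,v); return o+d*(z-o[2])/d[2]
def tri(u1,v1,u2,v2):  # side, top
    o1,d1=ray('side',u1,v1); o2,d2=ray('top',u2,v2)
    A=np.c_[d1,-d2]; s=np.linalg.lstsq(A,o2-o1,rcond=None)[0]
    p,q=o1+s[0]*d1,o2+s[1]*d2; return (p+q)/2, np.linalg.norm(p-q)
def proj(n,P):
    K,R,t=cal(n); q=K@(R@np.asarray(P,float)+t); return q[:2]/q[2]
E
python3 - <<'E'
from h import *
a=cams.camera('side');b=cams.camera('top')
cv2.imwrite('pics/side0.png',a);cv2.imwrite('pics/top0.png',b)
for n in('side','top'):print(cams.calibration(n), ray(n,320,200))
print(env.get_obs())
E
```

```text
{'vfov': 45.673588395847325, 'cx': 317.4704147976005, 'cy': 193.31282141476808, 'rvec': array([ 2.30352926, -1.39867799,  0.34041379]), 'tvec': array([-0.16193185,  0.38909373,  1.2518745 ])} (array([-0.14059784, -0.269813  ,  1.28539442]), array([ 0.40696854,  0.21614247, -0.88762924]))
{'vfov': 44.592420963523175, 'cx': 317.5375184077304, 'cy': 196.8762594867229, 'rvec': array([ 2.14691169, -2.19323868,  0.10483524]), 'tvec': array([0.02425615, 0.40395732, 1.17956968])} (array([0.286705  , 0.01482554, 1.21356292]), array([ 0.09162998, -0.00424174, -0.99581748]))
{'time': 0.1, 'joint_positions': array([-1.28182642,  0.62925744,  0.0384415 ,  1.51828086, -0.02701821,
        0.99633999, -0.01998119]), 'joint_velocities': array([ 5.70873604e-04, -6.04792284e-04,  8.33505857e-05, -2.39337517e-03,
       -6.37022290e-05, -3.81352347e-04, -3.47803769e-04]), 'joint_torque': array([ 3.09797411e-03, -5.64522421e+01,  1.23060510e+00, -1.93969882e+01,
        1.13003980e-02,  5.43543894e-03,  2.56936392e-07]), 'ee_pos': array([0.22555642, 0.60898923, 0.23047442]), 'ee_rot': array([-1.55217906e-04,  1.76450564e-01,  9.84309106e-01, -8.70293769e-04]), 'contact_force': array([-0.5356592 ,  0.04142194,  0.35739306]), 'torque': array([ 0.01282639, -0.01017305, -0.05609596]), 'grasp_force': 0.0, 'finger_gap': 1.0017325871532319}
```

View pics/side0.png

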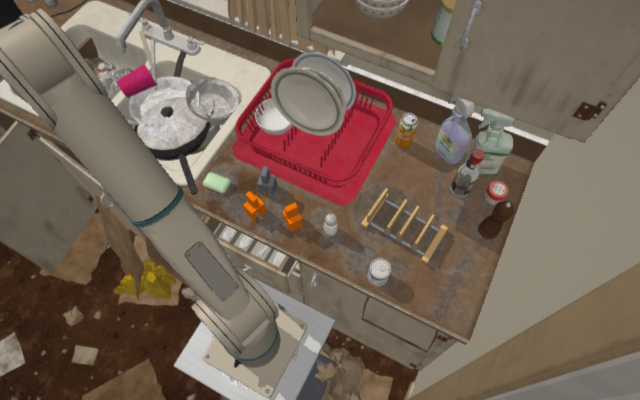

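View pics/top0.png

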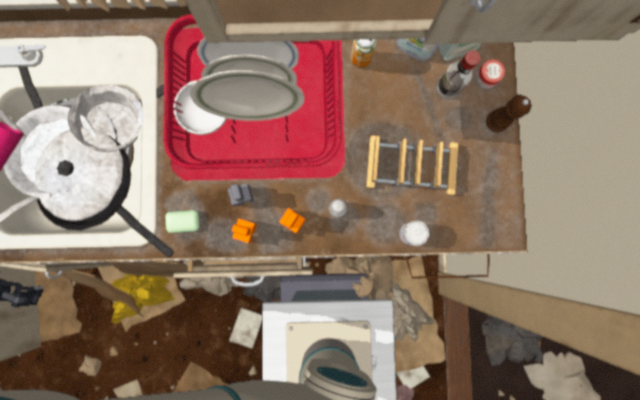

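Candidates: the grey one at side (267,180) / top (240,193), and the orange look-alikes at top (243,231) and (292,220). I choose the grey one and check it in enlarged crops.

Run:
```python
import cv2,numpy as np
a=cv2.imread('pics/side0.png');b=cv2.imread('pics/top0.png')
def c(im,u,v,w,h,s):return cv2.resize(im[v:v+h,u:u+w],None,fx=s,fy=s,interpolation=cv2.INTER_CUBIC)
cv2.imwrite('pics/c1.png',np.hstack([c(a,355,180,100,90,4),c(b,362,125,100,90,4)]))
cv2.imwrite('pics/c2.png',np.hstack([c(a,245,155,50,50,8),c(b,215,170,50,50,8)]))
```

```text
(no output)
```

View pics/c1.png

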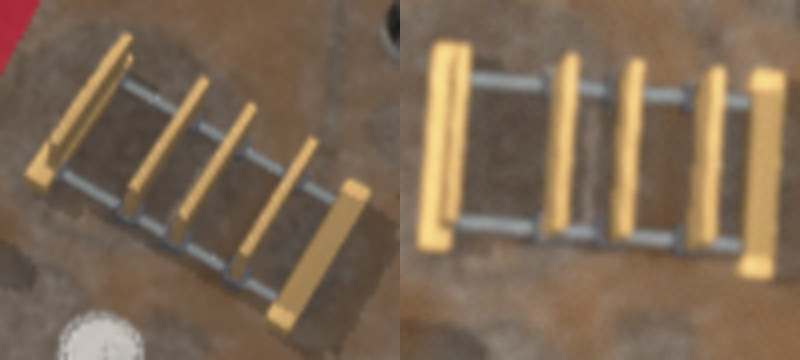

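View pics/c2.png

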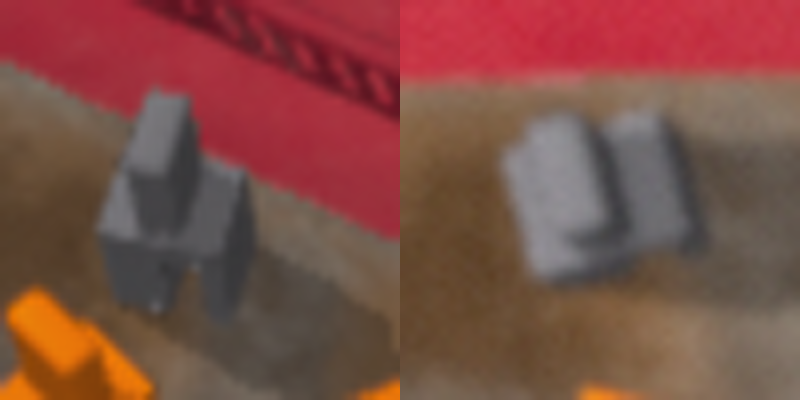

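The crops confirm it. The grey spacer has its thick nose on the image-left (+y) side and the slot at crop (190,290). The rack's end plate is the left one, standing on the foot at side crop (90,100). Dividers 1, 2 and 3 follow to the right.

```bash
cat >> h.py <<'E'
def box(cx,cy,yaw,x0,x1,y0,y1,z0,z1):
    c,s=np.cos(yaw),np.sin(yaw)
    return [np.array([cx+c*x-s*y,cy+s*x+c*y,z]) for z in(z0,z1) for x,y in((x0,y0),(x1,y0),(x1,y1),(x0,y1))]
def draw(im,n,P,col,off,s):
    p=[tuple(int(round(8*k)) for k in (proj(n,q)+.5-off)*s) for q in P]
    for i in range(4):
        for a,b in((i,(i+1)%4),(4+i,4+(i+1)%4),(i,4+i)): cv2.line(im,p[a],p[b],col,1,cv2.LINE_AA,3)
E
python3 - <<'E'
from h import *
S=lambda x,y:(245+x/8-.5,155+y/8-.5)
T=lambda x,y:(215+(x-400)/8-.5,170+y/8-.5)
print('handle corners')
Ps=[]
for s,t in(((152,91),(530,118)),((190,96),(577,115)),((174,178),(608,230)),((133,168),(565,240))):
    p,e=tri(*S(*s),*T(*t));Ps.append(p);print(p.round(4),round(e,4), atz('side',*S(*s),.106).round(4),atz('top',*T(*t),.106).round(4))
print(np.mean(Ps,0))
R=lambda x,y:(355+x/4-.5,180+y/4-.5)
Q=lambda x,y:(362+(x-400)/4-.5,125+y/4-.5)
for nm,a,b,c,d in(('e',(128,37),(50,164),(464,50),(452,215)),('1',(206,79),(132,190),(574,55),(558,232)),('2',(252,106),(179,222),(640,62),(626,238)),('3',(314,141),(238,258),(720,68),(706,246))):
    A=atz('side',*R(*a),.072);B=atz('side',*R(*b),.072)
    C=atz('top',*Q(*c),.072);D=atz('top',*Q(*d),.072)
    p,e=tri(*R(*a),*Q(*c));p2,e2=tri(*R(*b),*Q(*d))
    print(nm,'side',((A+B)/2).round(4),np.linalg.norm(A-B).round(4),np.degrees(np.arctan2(*(A-B)[1::-1])).round(1),'top',((C+D)/2).round(4),np.linalg.norm(C-D).round(4),np.degrees(np.arctan2(*(C-D)[1::-1])).round(1),p.round(4),p2.round(4),e.round(4),e2.round(4))
E
```

```text
handle corners
[0.4291 0.2169 0.0975] 0.0043 [0.424  0.2152 0.106 ] [0.4292 0.2135 0.106 ]
[0.4292 0.2011 0.1056] 0.0022 [0.4285 0.2018 0.106 ] [0.4298 0.2001 0.106 ]
[0.3972 0.1914 0.1026] 0.0014 [0.396  0.1895 0.106 ] [0.3965 0.1914 0.106 ]
[0.3936 0.2045 0.1051] 0.0014 [0.3928 0.2047 0.106 ] [0.3939 0.2037 0.106 ]
[0.41230377 0.20344729 0.10268862]
e side [ 0.478  -0.1255  0.072 ] 0.1188 -3.7 top [ 0.4899 -0.1249  0.072 ] 0.0994 -6.0 [ 0.5393 -0.1297  0.0695] [ 0.4432 -0.1205  0.0271] 0.0018 0.0112
1 side [ 0.4791 -0.1868  0.072 ] 0.1052 -6.6 top [ 0.482  -0.1886  0.072 ] 0.1067 -7.3 [ 0.5342 -0.1942  0.0695] [ 0.4287 -0.1814  0.0695] 0.0039 0.0021
2 side [ 0.4729 -0.2248  0.072 ] 0.1073 -5.9 top [ 0.4772 -0.2281  0.072 ] 0.1059 -6.9 [ 0.5282 -0.2323  0.072 ] [ 0.4239 -0.2209  0.0662] 0.0051 0.0048
3 side [ 0.467  -0.2725  0.072 ] 0.1081 -7.5 top [ 0.472  -0.2752  0.072 ] 0.1071 -7.1 [ 0.5248 -0.2812  0.0672] [ 0.4178 -0.2677  0.0666] 0.0043 0.0055
```

```bash
python3 - <<'E'
from h import *
out=[]
def crop(n,im,u,v,w,s):
    c=cv2.resize(im[v:v+w,u:u+w],None,fx=s,fy=s,interpolation=cv2.INTER_CUBIC);off=np.array([u,v])
    if w==50:
        for b in((-.018,.018,-.009,.009,.056,.106),(-.02,.02,0,.024,0,.056),(-.02,.02,-.024,-.014,0,.056)):
            draw(c,n,box(.4115,.203,np.radians(17),*b),(0,255,0),off,s)
    else:
        y=np.radians(-7);ux=np.array([-np.sin(y),np.cos(y)])
        d1=np.array([.4805,-.1875])
        for k in(.064,0,-.039,-.0865):
            draw(c,n,box(*(d1+k*ux),y,-.053,.053,-.004,.004,.028,.072),(0,255,0),off,s)
    return c
a=cv2.imread('pics/side0.png');b=cv2.imread('pics/top0.png')
r1=np.hstack([crop('side',a,245,155,50,6),crop('top',b,215,170,50,6)])
r2=np.hstack([crop('side',a,355,180,100,4),crop('top',b,362,125,100,4)])[:370]
cv2.imwrite('pics/c3.png',cv2.copyMakeBorder(np.vstack([cv2.copyMakeBorder(r1,0,0,0,200,0),r2]),0,0,0,0,0)[:,:800])
E
python3 -c "
import cv2;i=cv2.imread('pics/c3.png');print(i.shape);cv2.imwrite('pics/c3.png',cv2.resize(i,None,fx=.89,fy=.89,interpolation=cv2.INTER_AREA))"
```

```text
(670, 800, 3)
```

View pics/c3.png

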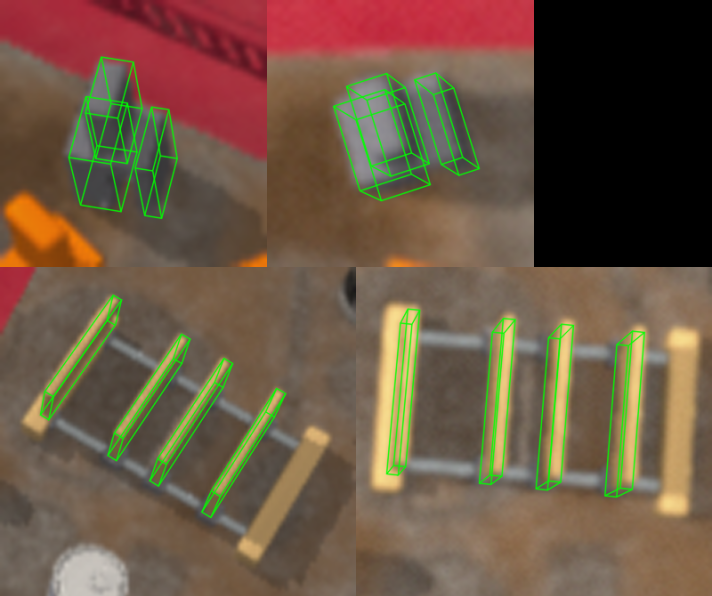

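Request:
drive_tool([
  [[1,-0.66,-0.66,0.1,0,0,0],[1,-0.66,-0.66,0.1,0,0,0],[1,-0.66,-0.66,0.1,0,0,0],[1,-0.66,-0.66,0.1,0,0,0],[1,-0.66,-0.66,0.1,0,0,0],[1,-0.66,-0.66,0.1,0,0,0],[1,-0.66,-0.66,0.1,0,0,0],[1,-0.66,-0.66,0.1,0,0,0]],
], squeeze=60)

```text
time: 0.9
ee_pos: [0.3195, 0.4047, 0.2069]
ee_rot: [-0.0, 0.176, 0.984, -0.0]
contact_force: [0.9, -0.6, 0.1]
finger_gap: 1.003
grasp_force: 0.0
```

Request:
drive_tool([
  [[1,-0.66,-0.66,0.1,0,0,0],[1,-0.66,-0.66,0.1,0,0,0],[1,-0.66,-0.66,0.1,0,0,0],[1,-0.66,-0.66,0.1,0,0,0],[1,-0.66,-0.66,0.1,0,0,0],[1,-0.66,-0.66,0.1,0,0,0],[1,-0.66,-0.66,0.1,0,0,0],[1,-0.66,-0.66,0.1,0,0,0]],
])

```text
time: 1.7
ee_pos: [0.413, 0.2013, 0.183]
ee_rot: [-0.0, 0.176, 0.984, -0.0]
contact_force: [0.2, 0.5, -0.2]
finger_gap: 0.998
grasp_force: 0.0
```

Request:
drive_tool([
  [[1,0,0,0,0,0,-0.77],[1,0,0,0,0,0,-0.77],[1,0,0,0,0,0,-0.77],[1,0,0,0,0,0,-0.77],[1,0,0,0,0,0,-0.77],[1,0,0,0,0,0,-0.77],[1,0,0,0,0,0,0],[1,0,0,0,0,0,0]],
])

```text
time: 2.5
ee_pos: [0.4127, 0.2022, 0.1832]
ee_rot: [-0.0, -0.143, 0.99, 0.0]
contact_force: [-0.2, -0.3, -0.4]
finger_gap: 1.0
grasp_force: 0.0
```

```bash
cat >> h.py <<'E'
from scipy.spatial.transform import Rotation as Ro
def tool():
    o=env.get_obs(); q=o['ee_rot']; R=Ro.from_quat([q[1],q[2],q[3],q[0]]).as_matrix()
    return o,R,np.degrees(np.arctan2(-R[0,1],R[1,1]))
def go(p,yaw):
    o,R,y=tool(); d=np.array(p)-o['ee_pos']
    print('pos',o['ee_pos'].round(4),'yaw',y.round(2),'zax',R[:,2].round(4),'F',o['contact_force'].round(2),'gap',round(o['finger_gap'],3),'t',o['time'])
    print('tool shift units',(R.T@d/.03).round(3),'turn z units',round(-(yaw-y)/8,3))
E
python3 - <<'E'
from h import *
go([.4115,.203,.062],17)
E
```

```text
pos [0.4127 0.2022 0.1832] yaw 16.47 zax [-4.e-04 -1.e-04 -1.e+00] F [-0.23 -0.33 -0.42] gap 1.0 t 2.5
tool shift units [0.03  0.035 4.039] turn z units -0.066
```

Request:
drive_tool([
  [[1,0,0,0.7,0,0,0],[1,0,0,0.7,0,0,0],[1,0,0,0.7,0,0,0],[1,0,0,0.7,0,0,0],[1,0,0,0.6,0,0,0],[1,0,0,0.5,0,0,0],[1,0.03,0.03,0.07,0,0,-0.06]],
])

```text
time: 3.2
ee_pos: [0.4108, 0.2025, 0.0628]
ee_rot: [-0.001, -0.148, 0.989, -0.001]
contact_force: [-0.2, -0.3, 0.0]
finger_gap: 1.004
grasp_force: 0.0
```

Request:
drive_tool([
  [[0.5,0,0,0,0,0,0],[0.3,0,0,0,0,0,0],[0.15,0,0,0,0,0,0],[0,0,0,0,0,0,0],[0,0,0,0,0,0,0],[0,0,0,0,0,0,0],[0,0,0,0,0,0,0],[0,0,0,0,0,0,0]],
], squeeze=60)

```text
time: 4.0
ee_pos: [0.412, 0.2032, 0.0646]
ee_rot: [0.0, -0.149, 0.989, 0.0]
contact_force: [0.6, 0.8, 5.3]
finger_gap: 0.205
grasp_force: 63.1
```

Run:
```python
from h import *
go([.4115,.203,.062],17)
o=env.get_obs();print(o['torque'],o['grasp_force'])
```

```text
pos [0.412  0.2032 0.0646] yaw 17.11 zax [ 8.e-04  5.e-04 -1.e+00] F [0.55 0.78 5.3 ] gap 0.205 t 4.0
tool shift units [ 0.019 -0.002  0.086] turn z units 0.014
[-0.05480291  0.10756278 -0.02221047] 63.05993914604187
```

Request:
drive_tool([
  [[0,0,0,-0.4,0,0,0],[0,0,0,-0.7,0,0,0],[0,0,0,-0.9,0,0,0],[0,0,0,-0.9,0,0,0],[0,0,0,-0.9,0,0,0],[0,0,0,-0.6,0,0,0]],
])

```text
time: 4.6
ee_pos: [0.4117, 0.2029, 0.1976]
ee_rot: [0.0, -0.149, 0.989, 0.0]
contact_force: [1.3, 0.7, -1.7]
finger_gap: 0.203
grasp_force: 62.0
```

Request:
drive_tool([
  [[0,0.29,-0.96,0,0,0,0],[0,0.29,-0.96,0,0,0,0],[0,0.29,-0.96,0,0,0,0],[0,0.29,-0.96,0,0,0,0],[0,0.29,-0.96,0,0,0,0],[0,0.29,-0.96,0,0,0,0],[0,0.29,-0.96,0,0,0,0],[0,0.29,-0.96,0,0,0,0],[0,0.29,-0.96,0,0,0,0],[0,0.29,-0.96,0,0,0,0]],
])

```text
time: 5.6
ee_pos: [0.4125, -0.099, 0.1959]
ee_rot: [-0.001, -0.149, 0.989, 0.0]
contact_force: [0.8, -0.2, -1.6]
finger_gap: 0.206
grasp_force: 62.0
```

Request:
drive_tool([
  [[0,0,0,0,0,0,0.75],[0,0,0,0,0,0,0.75],[0,0,0,0,0,0,0.75],[0,0,0,0,0,0,0.75],[0,0,0,0,0,0,0],[0,0,0,0,0,0,0]],
])

```text
time: 6.2
ee_pos: [0.4129, -0.0977, 0.1959]
ee_rot: [-0.0, 0.059, 0.998, 0.0]
contact_force: [0.2, 0.6, -2.1]
finger_gap: 0.204
grasp_force: 62.0
```

Run:
```python
from h import *
go([.4814,-.1805,.147],-7)
```

```text
pos [ 0.4129 -0.0977  0.1959] yaw -6.74 zax [-9.e-04  1.e-04 -1.e+00] F [ 0.15  0.58 -2.11] gap 0.204 t 6.2
tool shift units [-2.594 -2.472  1.629] turn z units 0.033
```

Request:
drive_tool([
  [[0,-0.52,-0.49,0,0,0,0],[0,-0.52,-0.49,0,0,0,0],[0,-0.52,-0.49,0,0,0,0],[0,-0.52,-0.5,0,0,0,0],[0,-0.52,-0.5,0,0,0,0.03],[0,0,0,0.6,0,0,0],[0,0,0,0.6,0,0,0],[0,0,0,0.4,0,0,0],[0,0,0,0,0,0,0],[0,0,0,0,0,0,0]],
])

```text
time: 7.2
ee_pos: [0.4818, -0.1807, 0.1483]
ee_rot: [-0.0, 0.062, 0.998, 0.0]
contact_force: [-0.2, -0.1, -2.0]
finger_gap: 0.207
grasp_force: 62.0
```

Run:
```python
from h import *
go([.4814,-.1805,.147],-7)
o,R,y=tool();p=o['ee_pos'];zb=p[2]-.0646
a=cams.camera('side');b=cams.camera('top')
cv2.imwrite('pics/s1.png',a);cv2.imwrite('pics/t1.png',b)
out=[]
yr=np.radians(-7);u=np.array([-np.sin(yr),np.cos(yr)]);d1=np.array([.4805,-.1875])
for n,im in(('side',a),('top',b)):
    v=proj(n,[.48,-.18,.08]).astype(int)-[45,45]
    c=cv2.resize(im[v[1]:v[1]+90,v[0]:v[0]+90],None,fx=4.4,fy=4.4,interpolation=cv2.INTER_CUBIC)
    for bx in((-.02,.02,0,.024,zb,zb+.056),(-.02,.02,-.024,-.014,zb,zb+.056)): draw(c,n,box(p[0],p[1],np.radians(y),*bx),(0,255,0),v,4.4)
    for k in(.064,0): draw(c,n,box(*(d1+k*u),yr,-.053,.053,-.004,.004,.0719,.072),(255,0,0),v,4.4)
    out.append(c)
cv2.imwrite('pics/c4.png',np.hstack(out))
```

```text
pos [ 0.4818 -0.1807  0.1483] yaw -7.08 zax [-2.e-04  2.e-04 -1.e+00] F [-0.24 -0.13 -2.04] gap 0.207 t 7.2
tool shift units [0.015 0.003 0.042] turn z units -0.01
```

View pics/c4.png

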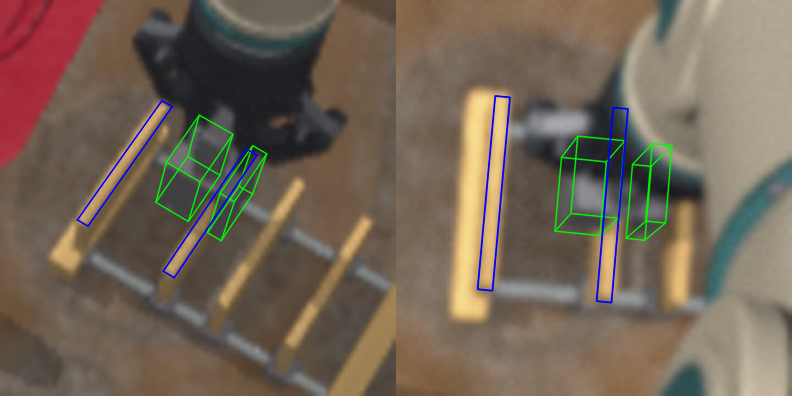

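Run:
```python
from h import *
o,R,y=tool();p=o['ee_pos'];zb=p[2]-.0646
a=cv2.imread('pics/s1.png');out=[]
v=proj('side',[.475,-.185,.08]).astype(int)-[22,22]
for k in(0,1):
    c=cv2.resize(a[v[1]:v[1]+44,v[0]:v[0]+44],None,fx=9,fy=9,interpolation=cv2.INTER_CUBIC)
    c=cv2.convertScaleAbs(c,alpha=1.6,beta=10)
    if k:
        for bx in((-.02,.02,0,.024,zb,zb+.056),(-.02,.02,-.024,-.014,zb,zb+.056)): draw(c,'side',box(p[0],p[1],np.radians(y),*bx),(0,255,0),v,9)
        draw(c,'side',box(.4805,-.1875,np.radians(-7),-.053,.053,-.004,.004,.0719,.072),(255,0,0),v,9)
    out.append(c)
cv2.imwrite('pics/c5.png',np.hstack(out))
```

```text
(no output)
```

View pics/c5.png

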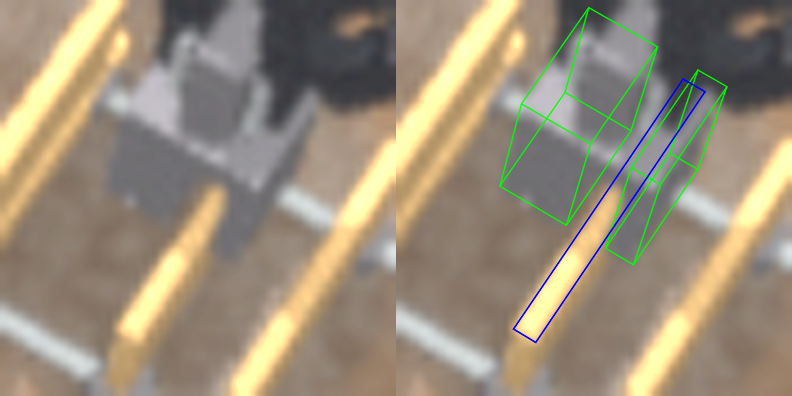

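Request:
drive_tool([
  [[0,0,0,0.2,0,0,0],[0,0,0,0.2,0,0,0],[0,0,0,0.2,0,0,0],[0,0,0,0,0,0,0]],
])

```text
time: 7.7
ee_pos: [0.4811, -0.1805, 0.1292]
ee_rot: [-0.001, 0.062, 0.998, 0.0]
contact_force: [-0.0, 0.4, -1.6]
finger_gap: 0.206
grasp_force: 62.0
```

Request:
drive_tool([
  [[0,0,0,0.2,0,0,0],[0,0,0,0.2,0,0,0],[0,0,0,0.2,0,0,0],[0,0,0,0.2,0,0,0],[0,0,0,0.1,0,0,0],[0,0,0,0,0,0,0]],
])

```text
time: 8.3
ee_pos: [0.4814, -0.1806, 0.1026]
ee_rot: [-0.001, 0.062, 0.998, 0.0]
contact_force: [0.2, 0.6, -1.3]
finger_gap: 0.205
grasp_force: 62.0
```

Request:
drive_tool([
  [[0,0,0.06,0,0,0,0],[0,0,0.06,0,0,0,0],[0,0,0.06,0,0,0,0],[0,0,0.06,0,0,0,0],[0,0,0.06,0,0,0,0]],
])

```text
time: 8.8
ee_pos: [0.4825, -0.1762, 0.1033]
ee_rot: [0.0, 0.063, 0.998, -0.003]
contact_force: [-0.8, -11.8, -5.4]
finger_gap: 0.203
grasp_force: 61.3
```

```bash
cat >> h.py <<'E'
u0=np.array([.1219,.9925,0])
def st():
    o,R,y=tool(); print('s(mm) along tool y %.2f'%(1e3*o['ee_pos']@u0),'Fy %.2f'%(o['contact_force']@R[:,1]),'Fz %.2f'%o['contact_force'][2],'yaw %.2f'%y,'T',o['torque'].round(2),'t %.2f'%o['time'])
E
python3 -c "
from h import *;st()"
```

```text
s(mm) along tool y -116.06 Fy -11.78 Fz -5.44 yaw -7.25 T [-2.81  0.26  0.16] t 8.80
```

Request:
drive_tool([
  [[0,0,0.08,0,0,0,0],[0,0,0.08,0,0,0,0],[0,0,0.08,0,0,0,0],[0,0,0.08,0,0,0,0],[0,0,0.08,0,0,0,0]],
])

```text
time: 9.3
ee_pos: [0.4838, -0.1646, 0.1033]
ee_rot: [0.0, 0.064, 0.998, -0.003]
contact_force: [-1.4, -10.2, -4.8]
finger_gap: 0.205
grasp_force: 61.4
```

Request:
drive_tool([
  [[0,0,0.03,0,0,0,0],[0,0,0.03,0,0,0,0],[0,0,0.03,0,0,0,0],[0,0,0.03,0,0,0,0]],
])

```text
time: 9.7
ee_pos: [0.4842, -0.1611, 0.1033]
ee_rot: [0.0, 0.064, 0.998, -0.003]
contact_force: [-1.6, -10.4, -5.1]
finger_gap: 0.205
grasp_force: 61.4
```

```bash
python3 -c "
from h import *;st()"
```

```text
s(mm) along tool y -100.83 Fy -10.53 Fz -5.06 yaw -7.29 T [-2.79  0.29  0.18] t 9.70
```

Request:
drive_tool([
  [[0,0,0.04,0,0,0,0],[0,0,0.04,0,0,0,0],[0,0,0.04,0,0,0,0],[0,0,0.04,0,0,0,0],[0,0,0,0,0,0,0]],
])

```text
time: 10.2
ee_pos: [0.4848, -0.156, 0.1033]
ee_rot: [0.0, 0.063, 0.998, -0.003]
contact_force: [-0.1, -11.2, -5.3]
finger_gap: 0.201
grasp_force: 61.4
```

Request:
drive_tool([
  [[0,0,0.02,0,0,0,0],[0,0,0.02,0,0,0,0],[0,0,0.02,0,0,0,0]],
])

```text
time: 10.5
ee_pos: [0.4849, -0.1545, 0.1033]
ee_rot: [0.0, 0.064, 0.998, -0.003]
contact_force: [-1.5, -11.6, -4.7]
finger_gap: 0.204
grasp_force: 61.4
```

Request:
drive_tool([
  [[0,0,0.02,0,0,0,0],[0,0,0.02,0,0,0,0],[0,0,0.02,0,0,0,0]],
])

```text
time: 10.8
ee_pos: [0.4851, -0.1527, 0.1033]
ee_rot: [0.0, 0.064, 0.998, -0.003]
contact_force: [-0.6, -10.6, -5.4]
finger_gap: 0.202
grasp_force: 61.4
```

Request:
drive_tool([
  [[0,0,0.02,0,0,0,0],[0,0,0.02,0,0,0,0]],
])

```text
time: 11.0
ee_pos: [0.4853, -0.1515, 0.1033]
ee_rot: [0.0, 0.064, 0.998, -0.003]
contact_force: [-1.0, -11.4, -4.9]
finger_gap: 0.203
grasp_force: 61.4
```

Request:
drive_tool([
  [[0,0,0.02,0,0,0,0],[0,0,0.02,0,0,0,0]],
])

```text
time: 11.2
ee_pos: [0.4854, -0.1506, 0.1033]
ee_rot: [0.0, 0.064, 0.998, -0.003]
contact_force: [-1.5, -12.5, -6.1]
finger_gap: 0.204
grasp_force: 61.4
```

Request:
drive_tool([
  [[0,0,0.02,0,0,0,0],[0,0,0,0,0,0,0]],
])

```text
time: 11.4
ee_pos: [0.4854, -0.1506, 0.1033]
ee_rot: [0.0, 0.064, 0.998, -0.003]
contact_force: [-1.2, -13.0, -5.3]
finger_gap: 0.2
grasp_force: 61.4
```

Request:
drive_tool([
  [[0,0,0.015,0,0,0,0],[0,0,0,0,0,0,0],[0,0,0,0,0,0,0],[0,0,0,0,0,0,0]],
])

```text
time: 11.8
ee_pos: [0.4854, -0.1505, 0.1033]
ee_rot: [0.0, 0.064, 0.998, -0.003]
contact_force: [-1.6, -13.5, -5.5]
finger_gap: 0.203
grasp_force: 61.3
```

```bash
python3 -c "
from h import *;st()"
```

```text
s(mm) along tool y -90.25 Fy -13.56 Fz -5.52 yaw -7.33 T [-3.34  0.39  0.24] t 11.80
```

Request:
drive_tool([
  [[0,0,0,0,0,0,0],[0,0,0,0,0,0,0],[0,0,0,0,0,0,0],[0,0,0,0,0,0,0],[0,0,0,0,0,0,0],[0,0,0,0,0,0,0]],
])

```text
time: 12.4
ee_pos: [0.4854, -0.1505, 0.1033]
ee_rot: [0.0, 0.064, 0.998, -0.003]
contact_force: [-2.1, -13.6, -4.5]
finger_gap: 0.2
grasp_force: 61.3
```

Request:
drive_tool([
  [[0,0,-0.08,0,0,0,0],[0,0,-0.08,0,0,0,0],[0,0,-0.08,0,0,0,0],[0,0,0,0,0,0,0],[0,0,0,0,0,0,0]],
])

```text
time: 12.9
ee_pos: [0.4857, -0.1513, 0.1033]
ee_rot: [0.0, 0.062, 0.998, 0.0]
contact_force: [-0.2, -1.3, -1.3]
finger_gap: 0.206
grasp_force: 62.0
```

```bash
python3 -c "
from h import *;st()"
```

```text
s(mm) along tool y -90.93 Fy -1.32 Fz -1.28 yaw -7.09 T [-0.28  0.06  0.05] t 12.90
```

Request:
drive_tool([
  [[0,0,-0.05,0,0,0,0],[0,0,0,0,0,0,0],[0,0,0,-0.3,0,0,0],[0,0,0,-0.5,0,0,0],[0,0,0,-0.5,0,0,0],[0,0,0,-0.3,0,0,0],[0,0,0,0,0,0,0],[0,0,0,0,0,0,0]],
])

```text
time: 13.7
ee_pos: [0.4851, -0.1531, 0.1512]
ee_rot: [0.0, 0.062, 0.998, 0.0]
contact_force: [-0.8, -0.2, -1.2]
finger_gap: 0.205
grasp_force: 62.0
```

Run:
```python
from h import *
st(); go([.4766,-.2192,.150],-7)
```

```text
s(mm) along tool y -92.84 Fy -0.34 Fz -1.23 yaw -7.12 T [-0.01 -0.   -0.01] t 13.70
pos [ 0.4851 -0.1531  0.1512] yaw -7.12 zax [ 1.e-04  0.e+00 -1.e+00] F [-0.79 -0.24 -1.23] gap 0.205 t 13.7
tool shift units [ 0.009 -2.221  0.041] turn z units -0.016
```

Request:
drive_tool([
  [[0,0,-0.5,0,0,0,0],[0,0,-0.6,0,0,0,0],[0,0,-0.6,0,0,0,0],[0,0,-0.52,0,0,0,0],[0,0,0,0.1,0,0,0],[0,0,0,0,0,0,0]],
])

```text
time: 14.3
ee_pos: [0.4763, -0.2185, 0.1471]
ee_rot: [-0.001, 0.062, 0.998, 0.001]
contact_force: [-0.9, 0.2, -1.9]
finger_gap: 0.203
grasp_force: 62.0
```

Run:
```python
from h import *
st()
o,R,y=tool();p=o['ee_pos'];zb=p[2]-.0646
a=cams.camera('side');cv2.imwrite('pics/s2.png',a);out=[]
v=proj('side',[.475,-.205,.08]).astype(int)-[32,32]
yr=np.radians(-7.05);u=np.array([-np.sin(yr),np.cos(yr)]);d1=np.array([.4805,-.1875])
for k in(0,1):
    c=cv2.resize(a[v[1]:v[1]+64,v[0]:v[0]+64],None,fx=6.2,fy=6.2,interpolation=cv2.INTER_CUBIC)
    c=cv2.convertScaleAbs(c,alpha=1.5,beta=10)
    if k:
        for bx in((-.02,.02,0,.024,zb,zb+.056),(-.02,.02,-.024,-.014,zb,zb+.056)): draw(c,'side',box(p[0],p[1],np.radians(y),*bx),(0,255,0),v,6.2)
        for k in(.0653,.0273,-.039): draw(c,'side',box(*(d1+k*u),yr,-.053,.053,-.004,.004,.0719,.072),(255,0,0),v,6.2)
    out.append(c)
cv2.imwrite('pics/c6.png',np.hstack(out))
```

```text
s(mm) along tool y -158.84 Fy 0.06 Fz -1.88 yaw -7.16 T [-0.   -0.01  0.  ] t 14.30
```

View pics/c6.png

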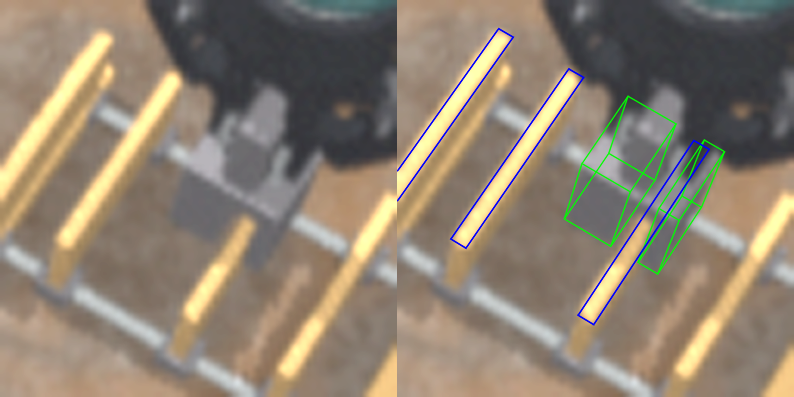

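Request:
drive_tool([
  [[0,0,-0.02,0.2,0,0,0],[0,0,0,0.2,0,0,0],[0,0,0,0.2,0,0,0],[0,0,0,0.1,0,0,0],[0,0,0,0,0,0,0]],
])

```text
time: 14.85
ee_pos: [0.4765, -0.2196, 0.1265]
ee_rot: [-0.001, 0.062, 0.998, 0.0]
contact_force: [0.3, 0.7, -1.6]
finger_gap: 0.199
grasp_force: 62.0
```

```bash
python3 -c "
from h import *;st()"
```

```text
s(mm) along tool y -159.83 Fy 0.73 Fz -1.56 yaw -7.11 T [-0. -0. -0.] t 14.85
```

Request:
drive_tool([
  [[0,0,0,0.2,0,0,0],[0,0,0,0.2,0,0,0],[0,0,0,0.2,0,0,0],[0,0,0,0.17,0,0,0],[0,0,0,0,0,0,0]],
])

```text
time: 15.35
ee_pos: [0.4763, -0.2197, 0.1032]
ee_rot: [-0.001, 0.062, 0.998, 0.0]
contact_force: [-0.3, -0.1, -2.3]
finger_gap: 0.201
grasp_force: 62.0
```

Request:
drive_tool([
  [[0,0,0.06,0,0,0,0],[0,0,0.06,0,0,0,0],[0,0,0.06,0,0,0,0],[0,0,0.06,0,0,0,0],[0,0,0.06,0,0,0,0],[0,0,0.06,0,0,0,0],[0,0,0.06,0,0,0,0]],
])

```text
time: 16.05
ee_pos: [0.4781, -0.2108, 0.1043]
ee_rot: [0.0, 0.063, 0.998, -0.002]
contact_force: [-0.4, -7.8, -6.0]
finger_gap: 0.204
grasp_force: 61.5
```

Request:
drive_tool([
  [[0,0,0.06,0,0,0,0],[0,0,0.06,0,0,0,0],[0,0,0.06,0,0,0,0],[0,0,0.06,0,0,0,0],[0,0,0.04,0,0,0,0]],
])

```text
time: 16.55
ee_pos: [0.4791, -0.2023, 0.1043]
ee_rot: [0.0, 0.063, 0.998, -0.002]
contact_force: [-1.5, -8.7, -5.1]
finger_gap: 0.206
grasp_force: 61.5
```

Request:
drive_tool([
  [[0,0,0.03,0,0,0,0],[0,0,0.03,0,0,0,0],[0,0,0.03,0,0,0,0],[0,0,0.03,0,0,0,0]],
])

```text
time: 16.95
ee_pos: [0.4795, -0.1989, 0.1042]
ee_rot: [0.0, 0.063, 0.998, -0.002]
contact_force: [-1.0, -8.0, -5.4]
finger_gap: 0.199
grasp_force: 61.5
```

```bash
python3 -c "
from h import *;st()"
```

```text
s(mm) along tool y -138.94 Fy -8.03 Fz -5.41 yaw -7.24 T [-2.    0.25  0.16] t 16.95
```

Request:
drive_tool([
  [[0,0,0.03,0,0,0,0],[0,0,0.03,0,0,0,0],[0,0,0.03,0,0,0,0],[0,0,0.03,0,0,0,0],[0,0,0.03,0,0,0,0],[0,0,0.03,0,0,0,0],[0,0,0.02,0,0,0,0],[0,0,0.02,0,0,0,0]],
])

```text
time: 17.75
ee_pos: [0.4802, -0.1923, 0.1042]
ee_rot: [0.0, 0.063, 0.998, -0.002]
contact_force: [-1.2, -8.5, -5.2]
finger_gap: 0.203
grasp_force: 61.5
```

Request:
drive_tool([
  [[0,0,0.02,0,0,0,0],[0,0,0.02,0,0,0,0],[0,0,0.02,0,0,0,0]],
])

```text
time: 18.05
ee_pos: [0.4804, -0.1905, 0.1042]
ee_rot: [0.0, 0.063, 0.998, -0.002]
contact_force: [-1.2, -7.2, -4.1]
finger_gap: 0.204
grasp_force: 61.6
```

```bash
python3 -c "
from h import *;st()"
```

```text
s(mm) along tool y -130.50 Fy -7.31 Fz -4.10 yaw -7.24 T [-2.03  0.34  0.14] t 18.05
```

Request:
drive_tool([
  [[0,0,0.02,0,0,0,0],[0,0,0.02,0,0,0,0]],
])

```text
time: 18.25
ee_pos: [0.4806, -0.1893, 0.1042]
ee_rot: [0.0, 0.063, 0.998, -0.002]
contact_force: [-1.5, -8.5, -3.6]
finger_gap: 0.201
grasp_force: 61.6
```

Request:
drive_tool([
  [[0,0,0.02,0,0,0,0],[0,0,0.01,0,0,0,0]],
])

```text
time: 18.45
ee_pos: [0.4806, -0.1885, 0.1042]
ee_rot: [0.0, 0.063, 0.998, -0.002]
contact_force: [-1.8, -8.8, -5.1]
finger_gap: 0.204
grasp_force: 61.5
```

Request:
drive_tool([
  [[0,0,0.02,0,0,0,0],[0,0,0,0,0,0,0]],
])

```text
time: 18.65
ee_pos: [0.4806, -0.1885, 0.1042]
ee_rot: [0.0, 0.063, 0.998, -0.002]
contact_force: [-2.0, -8.6, -4.2]
finger_gap: 0.204
grasp_force: 61.5
```

Request:
drive_tool([
  [[0,0,0.02,0,0,0,0],[0,0,0,0,0,0,0]],
])

```text
time: 18.85
ee_pos: [0.4806, -0.1884, 0.1043]
ee_rot: [0.0, 0.063, 0.998, -0.003]
contact_force: [-1.7, -10.2, -4.7]
finger_gap: 0.205
grasp_force: 61.5
```

```bash
python3 -c "
from h import *;st()"
```

```text
s(mm) along tool y -128.43 Fy -10.26 Fz -4.70 yaw -7.28 T [-2.63  0.36  0.2 ] t 18.85
```

Request:
drive_tool([
  [[0,0,0.015,0,0,0,0],[0,0,0,0,0,0,0],[0,0,0,0,0,0,0],[0,0,0,0,0,0,0],[0,0,0,0,0,0,0]],
])

```text
time: 19.35
ee_pos: [0.4807, -0.1884, 0.1043]
ee_rot: [0.0, 0.064, 0.998, -0.003]
contact_force: [-1.7, -10.2, -5.3]
finger_gap: 0.199
grasp_force: 61.4
```

```bash
python3 -c "
from h import *;st()"
```

```text
s(mm) along tool y -128.38 Fy -10.28 Fz -5.29 yaw -7.29 T [-2.84  0.46  0.14] t 19.35
```

Request:
drive_tool([
  [[0,0,0,0,0,0,0],[0,0,0,0,0,0,0],[0,0,0,0,0,0,0],[0,0,0,0,0,0,0],[0,0,0,0,0,0,0]],
])

```text
time: 19.85
ee_pos: [0.4807, -0.1884, 0.1043]
ee_rot: [0.0, 0.064, 0.998, -0.003]
contact_force: [-1.9, -12.5, -4.9]
finger_gap: 0.201
grasp_force: 61.4
```

Request:
drive_tool([
  [[0,0,-0.06,0,0,0,0],[0,0,-0.06,0,0,0,0],[0,0,-0.06,0,0,0,0],[0,0,-0.02,0,0,0,0],[0,0,0,0,0,0,0]],
])

```text
time: 20.35
ee_pos: [0.4808, -0.189, 0.1042]
ee_rot: [0.0, 0.062, 0.998, 0.0]
contact_force: [0.1, -1.0, -0.7]
finger_gap: 0.203
grasp_force: 62.1
```

```bash
python3 -c "
from h import *;st()"
```

```text
s(mm) along tool y -128.95 Fy -0.96 Fz -0.69 yaw -7.11 T [-0.38  0.13 -0.01] t 20.35
```

Request:
drive_tool([
  [[0,0,-0.05,0,0,0,0],[0,0,0,0,0,0,0],[0,0,0,-0.3,0,0,0],[0,0,0,-0.5,0,0,0],[0,0,0,-0.5,0,0,0],[0,0,0,-0.3,0,0,0],[0,0,0,0,0,0,0],[0,0,0,0,0,0,0]],
])

```text
time: 21.15
ee_pos: [0.4805, -0.1907, 0.1521]
ee_rot: [0.0, 0.062, 0.998, 0.0]
contact_force: [-0.5, -1.3, -1.7]
finger_gap: 0.204
grasp_force: 62.0
```

Run:
```python
from h import *
st()
p=np.array([.4814,-.1805,.15])-u0*.0866
go(p,-7)
```

```text
s(mm) along tool y -130.74 Fy -1.34 Fz -1.71 yaw -7.12 T [0.03 0.06 0.05] t 21.15
pos [ 0.4805 -0.1907  0.1521] yaw -7.12 zax [ 1.e-04  1.e-04 -1.e+00] F [-0.47 -1.3  -1.71] gap 0.204 t 21.15
tool shift units [ 0.006 -2.544  0.071] turn z units -0.015
```

Request:
drive_tool([
  [[0,0,-0.5,0,0,0,0],[0,0,-0.6,0,0,0,0],[0,0,-0.6,0,0,0,0],[0,0,-0.6,0,0,0,0],[0,0,-0.24,0.15,0,0,0],[0,0,0,0,0,0,0]],
])

```text
time: 21.75
ee_pos: [0.4697, -0.2681, 0.1464]
ee_rot: [-0.001, 0.064, 0.998, 0.0]
contact_force: [0.1, 0.0, -2.5]
finger_gap: 0.206
grasp_force: 62.1
```

Run:
```python
from h import *
st()
o,R,y=tool();p=o['ee_pos'];zb=p[2]-.0646
a=cams.camera('side');cv2.imwrite('pics/s3.png',a);out=[]
v=proj('side',[.47,-.235,.08]).astype(int)-[32,32]
yr=np.radians(-7.05);u=np.array([-np.sin(yr),np.cos(yr)]);d1=np.array([.4805,-.1875])
for k in(0,1):
    c=cv2.resize(a[v[1]:v[1]+64,v[0]:v[0]+64],None,fx=6.2,fy=6.2,interpolation=cv2.INTER_CUBIC)
    c=cv2.convertScaleAbs(c,alpha=1.5,beta=10)
    if k:
        for bx in((-.02,.02,0,.024,zb,zb+.056),(-.02,.02,-.024,-.014,zb,zb+.056)): draw(c,'side',box(p[0],p[1],np.radians(y),*bx),(0,255,0),v,6.2)
        for k in(.0653,.0273,-.0107,-.0868): draw(c,'side',box(*(d1+k*u),yr,-.053,.053,-.004,.004,.0719,.072),(255,0,0),v,6.2)
    out.append(c)
cv2.imwrite('pics/c7.png',np.hstack(out))
```

```text
s(mm) along tool y -208.78 Fy 0.06 Fz -2.50 yaw -7.30 T [ 0.03 -0.    0.01] t 21.75
```

View pics/c7.png

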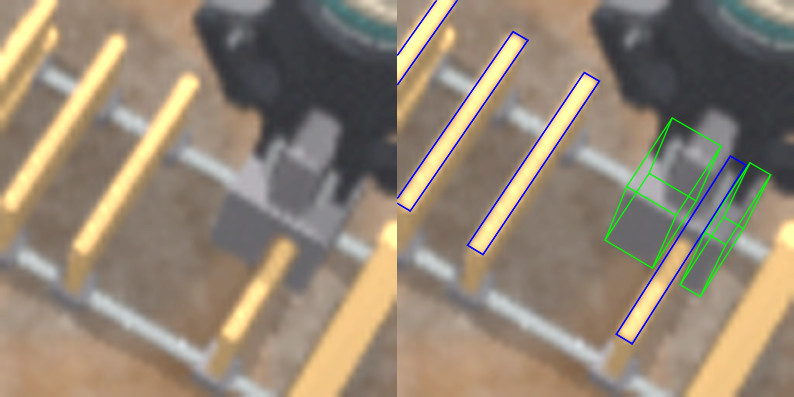

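Request:
drive_tool([
  [[0,0,0,0.1,0,0,0],[0,0,0,0.2,0,0,0],[0,0,0,0.2,0,0,0],[0,0,0,0.2,0,0,0],[0,0,0,0,0,0,0]],
])

```text
time: 22.3
ee_pos: [0.4705, -0.2658, 0.1255]
ee_rot: [-0.001, 0.062, 0.998, 0.0]
contact_force: [-0.3, -0.5, -1.1]
finger_gap: 0.204
grasp_force: 62.1
```

```bash
python3 -c "
from h import *;st()"
```

```text
s(mm) along tool y -206.48 Fy -0.48 Fz -1.14 yaw -7.10 T [ 0.07  0.01 -0.05] t 22.30
```

Request:
drive_tool([
  [[0,0,0,0.2,0,0,0],[0,0,0,0.2,0,0,0],[0,0,0,0.2,0,0,0],[0,0,0,0.13,0,0,0],[0,0,0,0,0,0,0]],
])

```text
time: 22.8
ee_pos: [0.4706, -0.2663, 0.1039]
ee_rot: [-0.001, 0.062, 0.998, 0.0]
contact_force: [-0.1, 0.7, -1.7]
finger_gap: 0.201
grasp_force: 62.1
```

Request:
drive_tool([
  [[0,0,0.06,0,0,0,0],[0,0,0.06,0,0,0,0],[0,0,0.06,0,0,0,0],[0,0,0.06,0,0,0,0],[0,0,0.06,0,0,0,0],[0,0,0.06,0,0,0,0],[0,0,0.06,0,0,0,0],[0,0,0.06,0,0,0,0]],
])

```text
time: 23.6
ee_pos: [0.4723, -0.2565, 0.1049]
ee_rot: [0.001, 0.063, 0.998, -0.003]
contact_force: [-1.4, -9.6, -5.5]
finger_gap: 0.202
grasp_force: 61.3
```

Request:
drive_tool([
  [[0,0,0.06,0,0,0,0],[0,0,0.06,0,0,0,0],[0,0,0.06,0,0,0,0],[0,0,0.06,0,0,0,0],[0,0,0.06,0,0,0,0],[0,0,0.06,0,0,0,0]],
])

```text
time: 24.2
ee_pos: [0.4735, -0.2457, 0.1049]
ee_rot: [0.0, 0.063, 0.998, -0.003]
contact_force: [-0.8, -9.6, -6.7]
finger_gap: 0.201
grasp_force: 61.3
```

Request:
drive_tool([
  [[0,0,0.06,0,0,0,0],[0,0,0.06,0,0,0,0],[0,0,0.06,0,0,0,0],[0,0,0.06,0,0,0,0],[0,0,0.04,0,0,0,0],[0,0,0.02,0,0,0,0]],
])

```text
time: 24.8
ee_pos: [0.4745, -0.2366, 0.1049]
ee_rot: [0.0, 0.063, 0.998, -0.003]
contact_force: [-1.3, -9.1, -6.2]
finger_gap: 0.205
grasp_force: 61.3
```

```bash
python3 -c "
from h import *;st()"
```

```text
s(mm) along tool y -177.01 Fy -9.18 Fz -6.16 yaw -7.25 T [-2.37  0.44  0.12] t 24.80
```

Request:
drive_tool([
  [[0,0,0.03,0,0,0,0],[0,0,0.03,0,0,0,0],[0,0,0.03,0,0,0,0],[0,0,0.03,0,0,0,0],[0,0,0.03,0,0,0,0],[0,0,0.03,0,0,0,0],[0,0,0.03,0,0,0,0],[0,0,0.02,0,0,0,0],[0,0,0.02,0,0,0,0]],
])

```text
time: 25.7
ee_pos: [0.4753, -0.2293, 0.1048]
ee_rot: [0.0, 0.063, 0.998, -0.003]
contact_force: [-2.7, -8.9, -4.8]
finger_gap: 0.198
grasp_force: 61.4
```

```bash
python3 -c "
from h import *;st()"
```

```text
s(mm) along tool y -169.62 Fy -9.10 Fz -4.80 yaw -7.26 T [-2.38  0.39  0.11] t 25.70
```

Request:
drive_tool([
  [[0,0,0.02,0,0,0,0],[0,0,0.02,0,0,0,0],[0,0,0.02,0,0,0,0],[0,0,0.02,0,0,0,0]],
])

```text
time: 26.1
ee_pos: [0.4756, -0.2269, 0.1048]
ee_rot: [0.0, 0.063, 0.998, -0.003]
contact_force: [-1.9, -9.6, -4.8]
finger_gap: 0.202
grasp_force: 61.4
```

```bash
python3 -c "
from h import *;st()"
```

```text
s(mm) along tool y -167.18 Fy -9.76 Fz -4.84 yaw -7.26 T [-2.38  0.41  0.14] t 26.10
```

Request:
drive_tool([
  [[0,0,0.02,0,0,0,0],[0,0,0.02,0,0,0,0]],
])

```text
time: 26.3
ee_pos: [0.4757, -0.2261, 0.1048]
ee_rot: [0.0, 0.063, 0.998, -0.003]
contact_force: [-1.6, -11.5, -5.5]
finger_gap: 0.202
grasp_force: 61.3
```

```bash
python3 -c "
from h import *;st()"
```

```text
s(mm) along tool y -166.42 Fy -11.57 Fz -5.52 yaw -7.27 T [-2.83  0.52  0.15] t 26.30
```

Request:
drive_tool([
  [[0,0,0.02,0,0,0,0],[0,0,0,0,0,0,0],[0,0,0,0,0,0,0],[0,0,0,0,0,0,0],[0,0,0,0,0,0,0]],
])

```text
time: 26.8
ee_pos: [0.4757, -0.2261, 0.1049]
ee_rot: [0.0, 0.064, 0.998, -0.003]
contact_force: [-1.9, -10.9, -6.3]
finger_gap: 0.203
grasp_force: 61.3
```

```bash
python3 -c "
from h import *;st()"
```

```text
s(mm) along tool y -166.38 Fy -11.00 Fz -6.30 yaw -7.29 T [-2.88  0.54  0.24] t 26.80
```

Request:
drive_tool([
  [[0,0,0,0,0,0,0],[0,0,0,0,0,0,0],[0,0,0,0,0,0,0],[0,0,0,0,0,0,0],[0,0,0,0,0,0,0],[0,0,0,0,0,0,0]],
])

```text
time: 27.4
ee_pos: [0.4757, -0.2261, 0.1049]
ee_rot: [0.0, 0.064, 0.998, -0.003]
contact_force: [-1.7, -12.1, -5.9]
finger_gap: 0.201
grasp_force: 61.3
```

Request:
drive_tool([
  [[0,0,-0.06,0,0,0,0],[0,0,-0.06,0,0,0,0],[0,0,-0.06,0,0,0,0],[0,0,-0.03,0,0,0,0],[0,0,0,0,0,0,0]],
])

```text
time: 27.9
ee_pos: [0.4761, -0.2268, 0.1048]
ee_rot: [0.0, 0.062, 0.998, 0.0]
contact_force: [-0.5, -1.6, -0.8]
finger_gap: 0.2
grasp_force: 62.0
```

```bash
python3 -c "
from h import *;st()"
```

```text
s(mm) along tool y -167.05 Fy -1.62 Fz -0.77 yaw -7.10 T [-0.33  0.17 -0.01] t 27.90
```

Request:
drive_tool([
  [[0,0,-0.05,0,0,0,0],[0,0,0,0,0,0,0],[0,0,0,-0.3,0,0,0],[0,0,0,-0.5,0,0,0],[0,0,0,-0.5,0,0,0],[0,0,0,-0.6,0,0,0],[0,0,0,-0.6,0,0,0],[0,0,0,-0.6,0,0,0],[0,0,0,0,0,0,0],[0,0,0,0,0,0,0]],
])

```text
time: 28.9
ee_pos: [0.4759, -0.2285, 0.1979]
ee_rot: [0.0, 0.062, 0.998, -0.0]
contact_force: [-0.2, -0.5, -2.0]
finger_gap: 0.202
grasp_force: 62.1
```

Run:
```python
from h import *
go([.413,-.098,.198],-7)
```

```text
pos [ 0.4759 -0.2285  0.1979] yaw -7.11 zax [ 7.e-04 -1.e-04 -1.e+00] F [-0.21 -0.51 -2.04] gap 0.202 t 28.9
tool shift units [ 2.619  4.055 -0.005] turn z units -0.014
```

Request:
drive_tool([
  [[0,0.44,0.68,0,0,0,0],[0,0.44,0.68,0,0,0,0],[0,0.44,0.68,0,0,0,0],[0,0.44,0.68,0,0,0,0],[0,0.44,0.68,0,0,0,0],[0,0.44,0.68,0,0,0,0]],
])

```text
time: 29.5
ee_pos: [0.4111, -0.0963, 0.1968]
ee_rot: [-0.001, 0.062, 0.998, 0.0]
contact_force: [0.1, 0.4, -2.1]
finger_gap: 0.204
grasp_force: 62.0
```

Request:
drive_tool([
  [[0,0.11,0.9,0,0,0,0],[0,0.11,0.9,0,0,0,0],[0,0.11,0.9,0,0,0,0],[0,0.11,0.9,0,0,0,0],[0,0.11,0.9,0,0,0,0],[0,0.11,0.9,0,0,0,0],[0,0.11,0.9,0,0,0,0],[0,0.11,0.9,0,0,0,0],[0,0.11,0.9,0,0,0,0],[0,0.11,0.9,0,0,0,0]],
])

```text
time: 30.5
ee_pos: [0.4123, 0.1754, 0.1967]
ee_rot: [-0.001, 0.062, 0.998, -0.0]
contact_force: [0.4, -0.1, -1.8]
finger_gap: 0.203
grasp_force: 62.0
```

Request:
drive_tool([
  [[0,0.11,0.8,0,0,0,0],[0,0,0.1,0,0,0,0],[0,0,0,0.6,0,0,0],[0,0,0,0.8,0,0,0],[0,0,0,0.8,0,0,0],[0,0,0,0.8,0,0,0],[0,0,0,0.6,0,0,0],[0,0,0,0.3,0,0,0],[0,0,0,0,0,0,0],[0,0,0,0,0,0,0]],
])

```text
time: 31.5
ee_pos: [0.4134, 0.2016, 0.0809]
ee_rot: [-0.0, 0.062, 0.998, -0.0]
contact_force: [-0.4, 0.1, -0.1]
finger_gap: 0.205
grasp_force: 62.1
```

Run:
```python
from h import *
go([.41,.202,.0646],-7)
```

```text
pos [0.4134 0.2016 0.0809] yaw -7.15 zax [-0.e+00 -1.e-04 -1.e+00] F [-0.42  0.06 -0.06] gap 0.205 t 31.5
tool shift units [ 0.113 -0.001  0.543] turn z units -0.019
```

Request:
drive_tool([
  [[0,0,0,0.2,0,0,0],[0,0,0,0.15,0,0,0],[0,0,0,0.05,0,0,0],[0,0,0,0.05,0,0,0],[0,0,0,0,0,0,0]],
])

```text
time: 32.0
ee_pos: [0.4132, 0.2018, 0.0671]
ee_rot: [-0.0, 0.062, 0.998, -0.0]
contact_force: [0.5, -0.6, -2.1]
finger_gap: 0.203
grasp_force: 62.1
```

Request:
drive_tool([
  [[0,0,0,0.04,0,0,0],[0,0,0,0.04,0,0,0],[0,0,0,0,0,0,0],[0,0,0,0,0,0,0]],
])

```text
time: 32.4
ee_pos: [0.4132, 0.2018, 0.0648]
ee_rot: [-0.0, 0.062, 0.998, 0.0]
contact_force: [0.1, 0.1, -1.9]
finger_gap: 0.203
grasp_force: 62.1
```

Request:
drive_tool([
  [[0,0,0,0.03,0,0,0],[0,0,0,0.03,0,0,0],[0,0,0,0,0,0,0]],
])

```text
time: 32.7
ee_pos: [0.4134, 0.2019, 0.0645]
ee_rot: [0.0, 0.062, 0.998, 0.0]
contact_force: [-2.3, -0.9, 17.7]
finger_gap: 0.2
grasp_force: 64.9
```

Request:
drive_tool([
  [[0,0,0,-0.04,0,0,0],[0,0,0,0,0,0,0],[0.3,0,0,0,0,0,0],[0.5,0,0,0,0,0,0],[1,0,0,0,0,0,0],[1,0,0,0,0,0,0],[1,0,0,0,0,0,0],[1,0,0,0,0,0,0]],
])

```text
time: 33.5
ee_pos: [0.4132, 0.2018, 0.0641]
ee_rot: [-0.0, 0.062, 0.998, -0.0]
contact_force: [0.5, -0.2, -0.0]
finger_gap: 1.002
grasp_force: 0.0
```

Request:
drive_tool([
  [[1,0,0,-0.3,0,0,0],[1,0,0,-0.6,0,0,0],[1,0,0,-0.8,0,0,0],[1,0,0,-0.8,0,0,0],[1,0,0,-0.8,0,0,0],[1,0,0,-0.8,0,0,0],[1,0,0.9,0,0,0,0],[1,0,0.9,0,0,0,0],[1,0,0.9,0,0,0,0],[1,0,0.9,0,0,0,0]],
])

```text
time: 34.5
ee_pos: [0.4267, 0.3099, 0.1881]
ee_rot: [0.0, 0.062, 0.998, 0.0]
contact_force: [0.4, -0.6, 0.6]
finger_gap: 1.004
grasp_force: 0.0
```

Run:
```python
from h import *
a=cams.camera('side');b=cams.camera('top')
def c(im,u,v,w,h,s):return cv2.resize(im[v:v+h,u:u+w],None,fx=s,fy=s,interpolation=cv2.INTER_CUBIC)
cv2.imwrite('pics/f.png',np.hstack([c(a,185,110,270,190,1.9)[:350],c(b,365,120,100,127,2.8)[:350]]))
st()
```

```text
s(mm) along tool y 363.21 Fy 0.34 Fz -1.43 yaw -6.85 T [-0.    0.06  0.05] t 34.60
```

View pics/f.png

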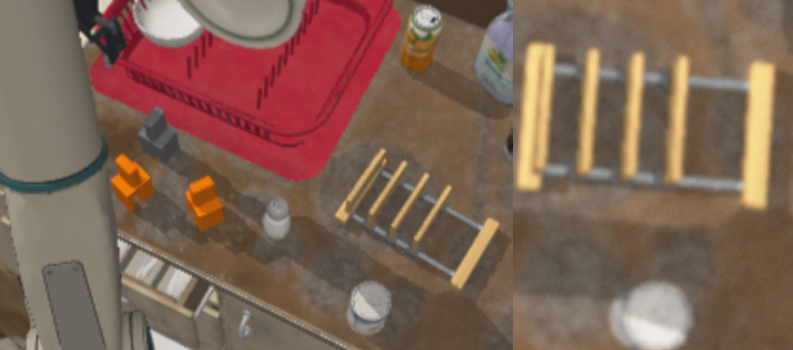

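The final picture shows the grey spacer upright at (158,135), the three dividers evenly spaced from the end plate, and the shaker and tin where they were.

```bash
python3 -c "
from h import *;print(workorder.job_done())"
```

```text
the job is handed in; nothing more can be done
None
```

The job is handed in: the three dividers were set in order, with measured steps of 38.1 and 38.0 mm between the last two stops. The spacer was left standing upright and released at about 34 s of the 72 s allowed. The result has not been reported back.

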